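# Set the drill jig: block against its stop, bush slide on its stop pin

### The arm

A 6-joint arm with a two-finger parallel gripper is mounted at the origin on a cart in front of the work surface, level with it; the furniture and walls round the work are solid. World frame = base frame: x ahead of the robot, y to its left, z up, the work surface at z = 0. Lengths are in mm, angles in rad, forces in N, time in s.
With the tool pointing down it reaches from about 425 to 1125 mm from the base axis. Payload 14.9 kg.
Tool frame: the origin (TCP) lies between the finger pads; the fingertips stand 14 mm ahead of it and the grasp point (between the pads) lies 5 mm behind it; z points along the fingers, y is the line along which they close (so a half turn about z gives the same grasp; the last joint's range is limited). The gripper opens to 91 mm and grips with 3 to 60 N. Pads are 32 mm wide; open, the fingers measure 118 mm over their backs; the gripper's body (76 mm by 178 mm) begins 60 mm behind the grasp point.
Start: joints at [1.087, 0.379, 1.734, -0, 1.028, -0.033], TCP at [304.989, 630.079, 227.932] pointing down, gripper open.
Joint ranges: [-2.77, 2.77], [-0.74, 2.19], [0, 2.66], [-1.06, 4.2], [0.31, 2.87], [-3.08, 3.08]. Speed limits (rad/s): [1.89, 1.89, 2.39, 3.14, 3.14, 3.14].

### API

Orientations are given as a unit quaternion [x, y, z, w].
In Python, from cell import * gives the robot as it stands.
- The arm moves only by the tool arm_command, never from a script. Its argument "increments" is text: rows parted by semicolons, each of 7 numbers parted by spaces: the shift along the tool's x, y, z in mm, then the turn, a rotation vector about the tool's x, y, z in degrees, then the finger opening in mm, from 0 to 91.2. A call has 1 to 10 rows; each row is the pose to reach, as a shift and turn from the pose commanded when the call began, along the tool's axes at that moment; what a row does not reach only later rows make up. A row lasts 1/10 s, in which the tool goes at most 50 mm and 8.59 degrees, less where a joint would pass 70% of its speed; a pose out of reach is approached as far as the arm can. A call with a gripper value outside its range is refused whole. The fingers move at their own pace and stop on an object; "force" is the grip in N (left out, the last holds). Time passes only in rows, so rows that repeat a pose let the fingers close. It gives the time, the measured TCP pose, the force, the opening and the grip force at its end, in the units of the state.
- get_state(): the state, without advancing time (a new reading comes with each control period).
- snapshot(name): name is "scene" or "top"; returns a dict with "image" (480x640x3 uint8, red, green, blue), "K" (3x3 intrinsics, pixels), "k1" (the pictures are not rectified: a ray, as slopes to the right and down, at radius r is drawn at 1 + k1 r^2 times it, then the intrinsics apply), "eye" and "attitude" of the camera in the world. Camera axes: x right, y down, z forward; pixel columns grow to the right and rows downward; lengths in mm; the calibration is good to about 2 mm. A picture is of the moment at which its call begins. There is no depth.
- finish_job(): hands the job in; it is judged then, once.
Trained networks look in the newest picture that a camera, given by its name, has taken for a name from the list of things; names that differ only in an ending like _2 or _b are one class to them, and where a whole thing is asked for, a point or a joint stands for the part that bears it (a point fixed in the world has none). Each returns a list of dicts, best first, with "confidence" (0 to 1); they miss things now and then, are a little off and sometimes report something else, mostly with a low value. They report only what shows in the picture. A call takes as long as a camera call. They do not tell look-alikes from the thing itself.
- trace(query, camera): "region" (480x640 bool, what is visible of it).
- pinpoint(query, camera): "centre" ([x, y, z] in mm, in the coordinates of the camera as it stood for that picture, good to about 4 mm: a listed point, or the origin of a listed thing).
The state is a dict: "time_s": time; "joints": joint angles; "qd": joint speeds; "effort": joint torques, N m; "tcp_pos": TCP position; "tool_rot": TCP orientation; "ft_force": force on the tool from outside, world axes, zero at the start; "ft_torque": the same for the moment, N m; "finger_gap": opening from 0.0 (shut) to 1.0 (fully open); "grasp_force": force on a finger pad.
Only numpy, scipy, OpenCV 4.12 (cv2) and the standard library are available. Lean on these libraries where they do the work, as an engineer would, in place of code of your own. Each camera call takes 0.05 s, during which the arm holds its last target. There are 200 camera calls.

### The job

Get the drill jig ready for drilling: first push the wooden block with your fingertips along its nest until it sits fully against the end stop. Then push the red pad of the sprung slide all the way in and let it go, so that it springs back and latches on its stop pin at the middle position, with the brass bush over the block. Do not lift the block, and leave the tape measure, the wooden wheel and the sanding block where they are.

Things in the scene. Friction and masses are not known exactly. Their poses are not given: they have to be found in the camera images.
- jig: Drill jig fixed to the bench: aluminium base plate 195 x 230 x 12 mm, blue slide guide (x -40 to 24, y +-35, up to z 79 mm), dark steel nest. Origin on the bench top; x = the way the slide is pushed in, y = the way the block is pushed home, z up. The plate spans x -77 to 118, y -160 to 70 mm. Place and yaw vary.
- nest_seat (a point): Where the block's origin lies when home: on the nest's floor (top of the base plate, 12 mm above the bench), jig x 70, y 0 mm. The nest is a straight channel along the jig's y, 49 mm wide, between fences 14 mm high above the plate (y -46 to 49 mm); its -y end is open.
- end_stop (a point): Centre of the face of the dark end stop that closes the +y end of the nest: at x 70, y 49 mm of the jig, z 27 mm. The stop is 65 mm wide and rises 26 mm above the plate.
- work_block: Loose drilled block of brown wood, 46 (x) x 98 (y) x 30 mm high, about 0.12 kg, lying in the nest lengthwise, 22 to 42 mm short of home (towards -y). Origin: centre of its underside; its free (-y) end is 49 mm from it. When home, its +y end touches the end stop. The slide's bar passes 4 mm above it.
- bush_slide (a joint): Travel of the sprung slide along jig +x, m: 0 = home (start), 0.045 = fully in, hard stop. Spring 3 N at home, 7 N fully in; a few N more while the pin rides the ramp (5 to 27 mm), and 2.5 N per 0.1 m/s. Let go beyond 0.031, it springs back by itself and rests on the pin at 0.028 (latched, middle); let go earlier, it returns to 0.
- push_pad (a point): Centre of the face (towards the jig's -x) of the red upright push pad at the near end of the slide; moves with the slide. At home at x -100, y 0, z 55 mm of the jig. The pad is 64 wide (y), 50 high (z 30 to 80 mm above the bench) and 10 mm thick (x). Push it along the jig's +x.
- bush (a point): Centre of the top rim of the brass drill bush (25 mm across, 9 mm high) on the slide's bar, z 65 mm. Moves with the slide; when latched it is over the middle of the nest, x 70, y 0 mm of the jig.
- stop_pin (a joint): Height by which the spring-loaded stop pin is raised, m: 0 = down (start and latched), up to 0.012; it works by itself as the slide passes.
- pin_head (a point): Top of the pin's brass head (18 mm across) on the blue bridge, 88 mm above the bench with the pin down.
- tape_measure: Yellow tape measure 62 x 90 x 33 mm, on the bench to the robot's left of the jig; a bystander. Origin: centre of its underside.
- wheel: Wooden toy wheel lying flat, 60 mm across, 15 mm high, on the bench on the jig's -y side, far; a bystander. Origin: centre of its underside.
- sanding_block: Pale wooden sanding block, 62 x 100 x 32 mm, on the bench on the jig's -y side, near; a bystander. Origin: centre of its underside.
Mind the look-alikes: they are no part of the job. Leave any black look-alike of the work_block alone.

How it is judged:
By the outcome, as a careful person would: the job done as asked, in the order asked, and still so for the second after the job is handed in, with the robot touching nothing.
It also fails if it takes over 51 s, if anything falls off the work surface, if the arm or the gripper's body presses on something with over 40 N, if the wrist force passes 120 N, or if a joint passes its speed limit or range.

## Working session

There is one attempt and no reset: what is moved stays moved. The work goes in short steps, Python scripts to look and compute and a tool call to move; the robot and the scene stay as the last step left them, time stands still between calls to the robot, and variables do not carry over. Pictures are saved under pics/ and viewed, at most 10 in all, crops included, and the job is handed in when it is done.

Besides the shell and the picture viewer there is one more tool, called after ">>>" by a JSON object that holds its "op" and its "data". arm_command: Moves the arm, as the interface text tells. Its arguments: {"type":"object","properties":{"increments":{"type":"string"},"force":{"type":"number"}},"required":["increments"]}

```bash
mkdir -p pics; cat > h.py <<'E'
from cell import *
import numpy as np, cv2
from scipy.spatial.transform import Rotation as R
def Rm(a):
    a=np.array(a,float); return a if a.shape==(3,3) else R.from_quat(a).as_matrix()
def toworld(s,c): return Rm(s["attitude"])@np.array(c)+np.array(s["eye"])
def toolrot(): return R.from_quat(get_state()["tool_rot"]).as_matrix()
E
python3 - <<'E'
from h import *
for cam in ["scene","top"]:
    s=snapshot(cam); cv2.imwrite(f"pics/{cam}0.png",s["image"][:,:,::-1])
    print(cam,np.round(s["eye"]),s["attitude"],s["k1"])
    for q in ["jig","nest_seat","end_stop","work_block","push_pad","bush","pin_head","tape_measure","wheel","sanding_block"]:
        print(q,[(np.round(toworld(s,d["centre"])).tolist(),round(d["confidence"],2)) for d in pinpoint(q,cam)[:3]])
st=get_state();print(st["tcp_pos"],st["tool_rot"],toolrot().round(3),st["time_s"])
E
```

```text
scene [242. 760. 875.] [-0.25426111  0.90855515 -0.32132198  0.08143101] -0.10119501395570103
jig [([547.0, 193.0, -2.0], 0.68)]
nest_seat [([615.0, 174.0, 11.0], 0.95)]
end_stop [([628.0, 218.0, 28.0], 0.57), ([543.0, 192.0, -1.0], 0.2), ([566.0, -42.0, 0.0], 0.16)]
work_block [([605.0, 150.0, 13.0], 0.91), ([626.0, 218.0, 25.0], 0.74)]
push_pad [([446.0, 215.0, 58.0], 0.89)]
bush [([587.0, 180.0, 65.0], 0.85)]
pin_head [([534.0, 190.0, 90.0], 0.42)]
tape_measure [([543.0, 194.0, -5.0], 0.43)]
wheel [([567.0, -43.0, 4.0], 0.54)]
sanding_block [([434.0, -34.0, -1.0], 0.82)]
top [ 492.  196. 1224.] [ 0.7119505  -0.70159926  0.01819829 -0.02353276] -0.09637945457060305
jig [([547.0, 190.0, -1.0], 0.61), ([586.0, 180.0, 67.0], 0.4)]
nest_seat [([611.0, 173.0, 13.0], 0.82)]
end_stop [([625.0, 218.0, 30.0], 0.55)]
work_block [([608.0, 148.0, 12.0], 0.83), ([382.0, 536.0, 1.0], 0.81)]
push_pad [([449.0, 211.0, 55.0], 0.64)]
bush [([585.0, 178.0, 65.0], 0.66)]
pin_head [([612.0, 172.0, 15.0], 0.65), ([537.0, 191.0, 87.0], 0.54)]
tape_measure [([413.0, 394.0, 4.0], 0.6)]
wheel [([571.0, -41.0, -4.0], 0.92)]
sanding_block [([437.0, -36.0, -1.0], 0.6)]
[305.00023768 630.06975664 227.9318127 ] [ 2.23483424e-01  9.74707730e-01 -2.39824167e-05  7.88443997e-07] [[-0.9    0.436 -0.   ]
 [ 0.436  0.9   -0.   ]
 [-0.    -0.    -1.   ]] 1.1
```

View pics/scene0.png

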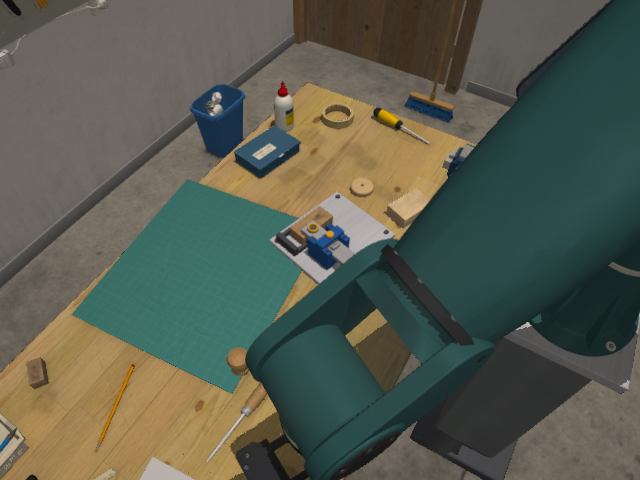

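View pics/top0.png

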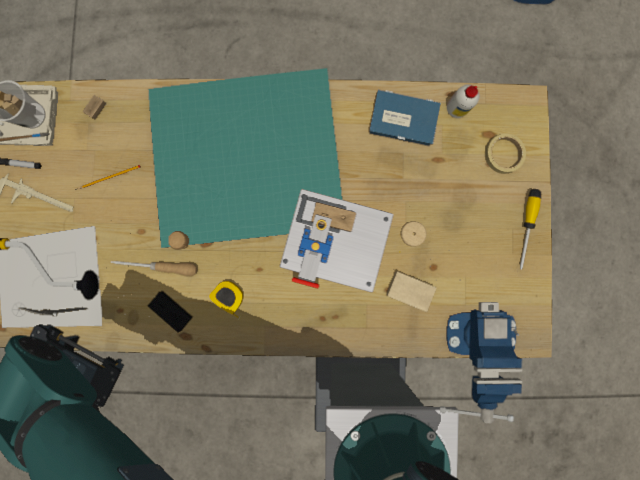

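The scene view shows the jig on its plate, with the block in the nest around px (320,215), partly hidden by the arm. The top view shows the jig at px (300-390,190-290), the red pad at (305,283), the brown block at (335,217), the wheel at (413,234), the sanding block at (411,290), the tape at (227,296) and the black look-alike at (170,312).

```bash
cat >> h.py <<'E'
# jig fit: average of both cameras
P={(0,0):(547,191.5),(70,0):(613,173.5),(70,49):(626.5,218),(-100,0):(447.5,213),(42,0):(586,179)}
A=np.array(list(P.keys()),float);B=np.array(list(P.values()),float)
a0,b0=A.mean(0),B.mean(0);H=(A-a0).T@(B-b0)
yaw=np.arctan2(H[0,1]-H[1,0],H[0,0]+H[1,1])
RJ=np.array([[np.cos(yaw),-np.sin(yaw)],[np.sin(yaw),np.cos(yaw)]]);OJ=b0-RJ@a0
def j2w(x,y): return OJ+RJ@[x,y]
def w2j(p): return RJ.T@(np.array(p[:2])-OJ)
def inc(x,y,z,src=None):
    st=get_state();d=np.r_[j2w(x,y),z]-np.array(st["tcp_pos"])
    T=toolrot();want=np.array([[-RJ[0,0],RJ[0,1],0],[-RJ[1,0],RJ[1,1],0],[0,0,-1]])
    rv=np.degrees(R.from_matrix(T.T@want).as_rotvec())
    return np.round(T.T@d,1),rv.round(2)
E
python3 - <<'E'
from h import *
print(np.degrees(yaw),OJ,(A@RJ.T+OJ-B).round(1))
for p in [(606.5,149),(613,173.5)]: print(w2j(p))
print(inc(70,-115,150),inc(70,-115,38))
E
```

```text
-14.16906160500574 [545.70004428 189.51259435] [[-1.3 -2. ]
 [ 0.6 -1.1]
 [-0.9  1.9]
 [ 1.2  1. ]
 [ 0.4  0.2]]
[ 68.86710904 -24.3972582 ]
[69.17215902  0.94848985]
(array([-500.4, -390.2,   78. ]), array([ -0.  ,   0.  , -11.66])) (array([-500.4, -390.2,  190. ]), array([ -0.  ,   0.  , -11.66]))
```

>>> {"op": "arm_command", "data": {"increments": "-36 -28 0 0 0 -2 0; -72 -56 0 0 0 -4 0; -108 -84 0 0 0 -6 0; -144 -112 0 0 0 -8 0; -180 -140 0 0 0 -10 0; -216 -168 0 0 0 -11.7 0; -252 -196 0 0 0 -11.7 0; -288 -224 0 0 0 -11.7 0; -324 -252 0 0 0 -11.7 0; -360 -280 0 0 0 -11.7 0"}}

```text
time_s: 2.1
tcp_pos: [507.6, 219.5, 228.2]
tool_rot: [0.123, 0.992, 0.0, 0.0]
ft_force: [1.8, 0.1, -0.3]
finger_gap: 0.152
grasp_force: 0.0
```

```bash
python3 -c "
from h import *
st=get_state();print(st['time_s'],st['tcp_pos'],w2j(st['tcp_pos']),inc(70,-115,150),st['qd'])"
```

```text
2.1 [507.62472775 219.48454606 228.21438511] [-44.25362704  19.73991166] (array([-114.1, -134.9,   78.2]), array([0.02, 0.02, 0.04])) [-0.82653165  0.01354214 -0.01985359 -0.00153165 -0.00175299 -0.81964678]
```

>>> {"op": "arm_command", "data": {"increments": "-28 -33 10 0 0 0 0; -57 -67 20 0 0 0 0; -86 -101 40 0 0 0 0; -114 -135 70 0 0 0 0; -114 -135 110 0 0 0 0; -114 -135 150 0 0 0 0; -114 -135 180 0 0 0 0; -114 -135 190 0 0 0 0; -114 -135 190 0 0 0 0"}}

```text
time_s: 3.0
tcp_pos: [584.1, 62.5, 37.1]
tool_rot: [0.123, 0.992, -0.0, -0.001]
ft_force: [0.1, -0.6, 0.5]
finger_gap: 0.002
grasp_force: 0.0
```

```bash
python3 -c "
from h import *
st=get_state();print(st['time_s'],st['tcp_pos'],w2j(st['tcp_pos']),inc(70,-49-13.4,38))
s=snapshot('top');im=cv2.resize(s['image'][170:310,270:450],None,fx=4,fy=4,interpolation=cv2.INTER_CUBIC)
cv2.imwrite('pics/t1.png',im[:,:,::-1])
s=snapshot('scene');im=cv2.resize(s['image'][170:300,250:450],None,fx=4,fy=4,interpolation=cv2.INTER_CUBIC)
cv2.imwrite('pics/s1.png',im[:,:,::-1])
"
```

```text
3.0 [584.06692118  62.45467605  37.11859071] [  68.30139628 -113.80092755] (array([-1.7, 51.4, -0.9]), array([-0.04, -0.11,  0.04]))
```

View pics/s1.png

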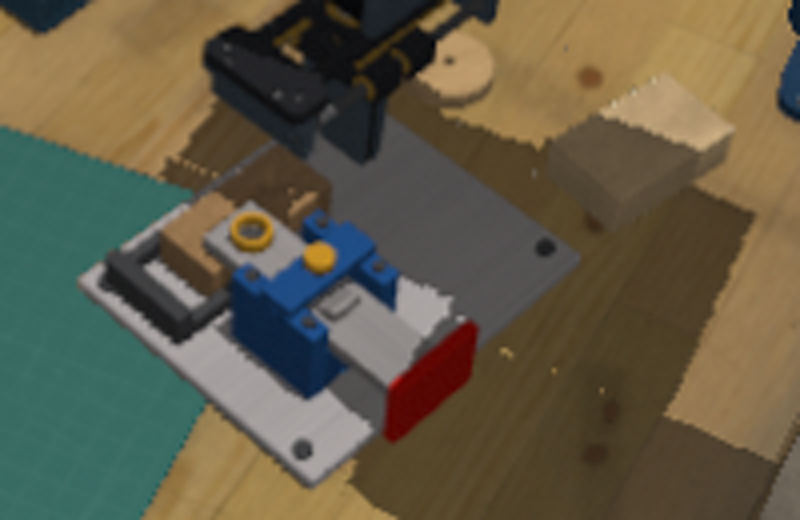

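The crop shows the fingers at about px (345,150), clear behind the block's free end at (310,200). The gap to the dark end stop is visible at (180,270).

>>> {"op": "arm_command", "data": {"increments": "-1.5 10 0 0 0 0 0; -1.5 18 0 0 0 0 0; -1.5 23 0 0 0 0 0; -1.5 27 0 0 0 0 0; -1.5 31 0 0 0 0 0; -1.5 35 0 0 0 0 0; -1.5 39 0 0 0 0 0; -1.5 43 0 0 0 0 0; -1.5 46 0 0 0 0 0; -1.5 46 0 0 0 0 0"}}

```text
time_s: 4.1
tcp_pos: [597.4, 107.0, 37.9]
tool_rot: [0.123, 0.992, 0.0, 0.0]
ft_force: [-0.6, -0.2, -0.5]
finger_gap: 0.003
grasp_force: 0.0
```

>>> {"op": "arm_command", "data": {"increments": "0 1 0 0 0 0 0; 0 2 0 0 0 0 0; 0 3 0 0 0 0 0; 0 3 0 0 0 0 0"}}

```text
time_s: 4.5
tcp_pos: [598.1, 109.7, 37.9]
tool_rot: [0.123, 0.992, 0.0, 0.0]
ft_force: [0.8, -0.1, 0.2]
finger_gap: 0.004
grasp_force: 0.0
```

>>> {"op": "arm_command", "data": {"increments": "0 1 0 0 0 0 0; 0 2 0 0 0 0 0; 0 3 0 0 0 0 0; 0 3 0 0 0 0 0"}}

```text
time_s: 4.9
tcp_pos: [598.8, 112.7, 37.9]
tool_rot: [0.123, 0.992, 0.0, 0.0]
ft_force: [0.2, -0.6, 0.2]
finger_gap: 0.001
grasp_force: 0.0
```

```bash
python3 -c "
from h import *
st=get_state();print(w2j(st['tcp_pos']),st['ft_force'])
s=snapshot('scene');im=cv2.resize(s['image'][170:300,250:450],None,fx=4,fy=4,interpolation=cv2.INTER_CUBIC)
cv2.imwrite('pics/s2.png',im[:,:,::-1])
print([(w2j(toworld(s,d['centre'])),d['confidence']) for d in pinpoint('work_block','scene')])
"
```

```text
[ 70.3299449  -61.50302544] [ 0.20568436 -0.64948379  0.15434792]
[(array([-242.60556725,  293.83115049]), 0.77), (array([67.02992832, -0.78372639]), 0.59)]
```

View pics/s2.png

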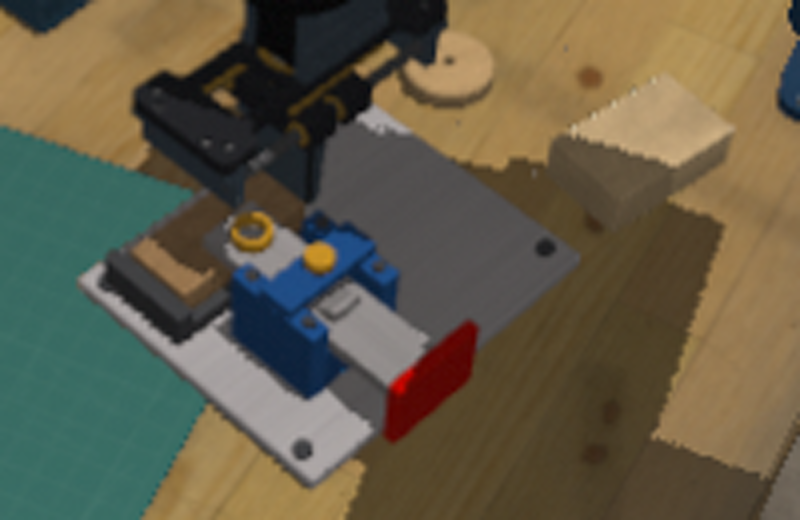

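The crop shows the block's far end almost at the end stop, around px (150,255). I'll push on gently until the force rises.

>>> {"op": "arm_command", "data": {"increments": "0 0.7 0 0 0 0 0; 0 1.4 0 0 0 0 0; 0 2 0 0 0 0 0; 0 2 0 0 0 0 0"}}

```text
time_s: 5.4
tcp_pos: [598.7, 113.5, 37.9]
tool_rot: [0.123, 0.992, -0.001, -0.001]
ft_force: [-2.7, -12.6, 4.4]
finger_gap: 0.008
grasp_force: 6.4
```

Force rose to about 13 N along the push, so the block is firmly against the stop. Next I back off straight and rise.

>>> {"op": "arm_command", "data": {"increments": "0 -3 0 0 0 0 0; 0 -15 0 0 0 0 0; 0 -35 0 0 0 0 0; 0 -40 -30 0 0 0 0; 0 -40 -70 0 0 0 0; 0 -40 -110 0 0 0 0; 0 -40 -135 0 0 0 0; 0 -40 -140 0 0 0 0; 0 -40 -140 0 0 0 0"}}

```text
time_s: 6.3
tcp_pos: [589.6, 75.3, 178.4]
tool_rot: [0.123, 0.992, 0.0, 0.001]
ft_force: [0.5, -0.1, -0.9]
finger_gap: 0.003
grasp_force: 0.0
```

```bash
python3 -c "
from h import *
st=get_state();print(w2j(st['tcp_pos']),st['ft_force'],inc(-145,0,178),inc(-145,0,55))
s=snapshot('scene');im=cv2.resize(s['image'][170:300,250:450],None,fx=4,fy=4,interpolation=cv2.INTER_CUBIC)
cv2.imwrite('pics/s3.png',im[:,:,::-1])
for q in ['work_block','push_pad']: print([(w2j(toworld(s,d['centre'])),d['confidence']) for d in pinpoint(q,'scene')])
"
```

```text
[ 70.54626996 -99.94744353] [ 0.48881048 -0.06172259 -0.9498667 ] (array([2.155e+02, 1.001e+02, 1.000e-01]), array([0.03, 0.07, 0.03])) (array([215.6, 100. , 123.1]), array([0.03, 0.07, 0.03]))
[(array([67.28005329, -1.33021687]), 0.96), (array([-247.08142386,  293.38835671]), 0.61)]
[(array([-100.16310218,    0.21474905]), 0.7)]
```

View pics/s3.png

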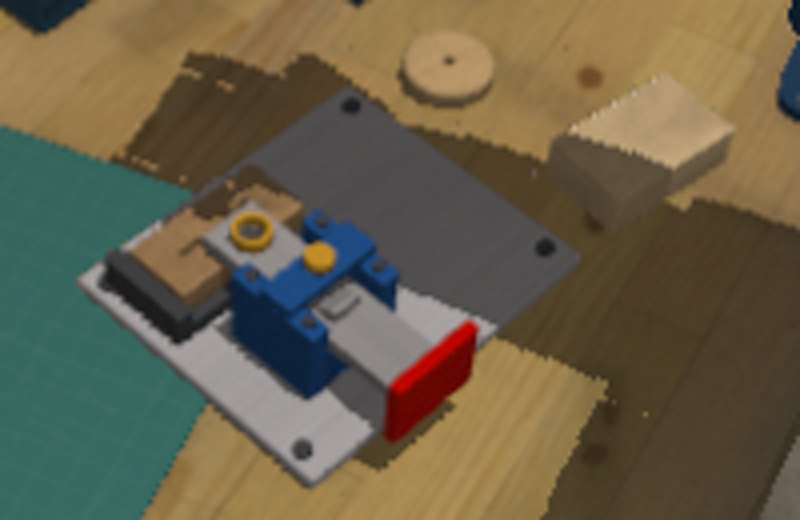

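The crop shows the block flush against the stop at px (150,255), with the slide untouched. On to the pad.

>>> {"op": "arm_command", "data": {"increments": "36 17 0 0 0 0 0; 72 34 0 0 0 0 0; 108 51 0 0 0 0 0; 144 68 0 0 0 0 0; 180 85 0 0 0 0 0; 215 100 0 0 0 0 0; 215 100 30 0 0 0 0; 215 100 70 0 0 0 0; 215 100 110 0 0 0 0; 215 100 123 0 0 0 0"}}

```text
time_s: 7.45
tcp_pos: [402.8, 223.9, 51.1]
tool_rot: [0.123, 0.992, -0.002, -0.003]
ft_force: [-0.0, 0.1, 1.8]
finger_gap: 0.008
grasp_force: 0.0
```

```bash
python3 -c "
from h import *
st=get_state();print(w2j(st['tcp_pos']),st['ft_force'],inc(-116,0,55))
"
```

```text
[-146.94600791   -1.58986967] [-0.01825229  0.0594804   1.76561165] (array([-30.9,   1.5,  -4. ]), array([-0.23, -0.28,  0.05]))
```

>>> {"op": "arm_command", "data": {"increments": "-12 0 0 0 0 0 0; -22 0 0 0 0 0 0; -28 0 0 0 0 0 0; -34 0 0 0 0 0 0; -40 0 0 0 0 0 0; -46 0 0 0 0 0 0; -52 0 0 0 0 0 0; -58 0 0 0 0 0 0; -64 0 0 0 0 0 0; -69 0 0 0 0 0 0"}}

```text
time_s: 8.45
tcp_pos: [472.9, 208.3, 56.2]
tool_rot: [0.123, 0.992, 0.0, 0.0]
ft_force: [-7.0, 4.6, 4.3]
finger_gap: 0.0
grasp_force: 4.1
```

>>> {"op": "arm_command", "data": {"increments": "-1 0 0 0 0 0 0; -2 0 0 0 0 0 0; -2 0 0 0 0 0 0"}}

```text
time_s: 8.75
tcp_pos: [474.2, 207.9, 56.2]
tool_rot: [0.123, 0.992, 0.0, -0.0]
ft_force: [-9.6, 5.7, 5.8]
finger_gap: 0.008
grasp_force: 5.4
```

```bash
python3 -c "
from h import *
st=get_state();print(w2j(st['tcp_pos']),st['ft_force'])
s=snapshot('scene')
for q in ['push_pad','bush']: print([(w2j(toworld(s,d['centre'])),d['confidence']) for d in pinpoint(q,'scene')])
"
```

```text
[-73.78091076   0.31196242] [-9.60695413  5.70783055  5.75556567]
[(array([-57.35298657,  -0.82891372]), 0.95), (array([67.3652363 , -2.30984295]), 0.56)]
[(array([86.0834477 , -3.09805898]), 0.72), (array([70.16337824, 47.37661111]), 0.28)]
```

>>> {"op": "arm_command", "data": {"increments": "-1 0 0 0 0 0 0; -2 0 0 0 0 0 0; -2 0 0 0 0 0 0"}}

```text
time_s: 9.2
tcp_pos: [474.4, 207.6, 56.0]
tool_rot: [0.123, 0.992, -0.0, -0.002]
ft_force: [-24.0, 13.5, 16.0]
finger_gap: 0.005
grasp_force: 13.5
```

Hard stop reached: force jumped to about 28 N. Releasing now.

>>> {"op": "arm_command", "data": {"increments": "20 0 0 0 0 0 0; 45 0 0 0 0 0 0; 65 0 0 0 0 0 0; 72 0 0 0 0 0 0; 72 0 -30 0 0 0 0; 72 0 -70 0 0 0 0; 72 0 -110 0 0 0 0; 72 0 -120 0 0 0 0; 72 0 -120 0 0 0 0; 72 0 -120 0 0 0 0"}}

```text
time_s: 10.2
tcp_pos: [406.3, 224.7, 174.3]
tool_rot: [0.123, 0.992, -0.0, -0.0]
ft_force: [0.1, 0.4, 0.6]
finger_gap: 0.001
grasp_force: 0.0
```

```bash
python3 -c "
from h import *
st=get_state();print(w2j(st['tcp_pos']),st['ft_force'])
s=snapshot('scene');im=cv2.resize(s['image'][170:300,250:450],None,fx=4,fy=4,interpolation=cv2.INTER_CUBIC)
cv2.imwrite('pics/s4.png',im[:,:,::-1])
for q in ['push_pad','bush','work_block','pin_head']: print(q,[(w2j(toworld(s,d['centre'])),toworld(s,d['centre'])[2],d['confidence']) for d in pinpoint(q,'scene')])
"
```

```text
[-1.43806008e+02 -3.09671372e-02] [0.07233073 0.42017346 0.57158587]
push_pad [(array([-73.67541411,   0.08854726]), np.float64(57.78450420851914), 0.62)]
bush [(array([68.82627969,  0.72418216]), np.float64(62.85631175816434), 0.96)]
work_block [(array([66.43239849, -4.2838596 ]), np.float64(15.065738938133563), 0.86), (array([-246.19750819,  291.37626558]), np.float64(-0.6565961331506287), 0.69), (array([-12.70547433,  -3.09209152]), np.float64(87.43311261887698), 0.61)]
pin_head [(array([-9.58267927,  2.01657892]), np.float64(88.91959751510353), 0.44)]
```

View pics/s4.png

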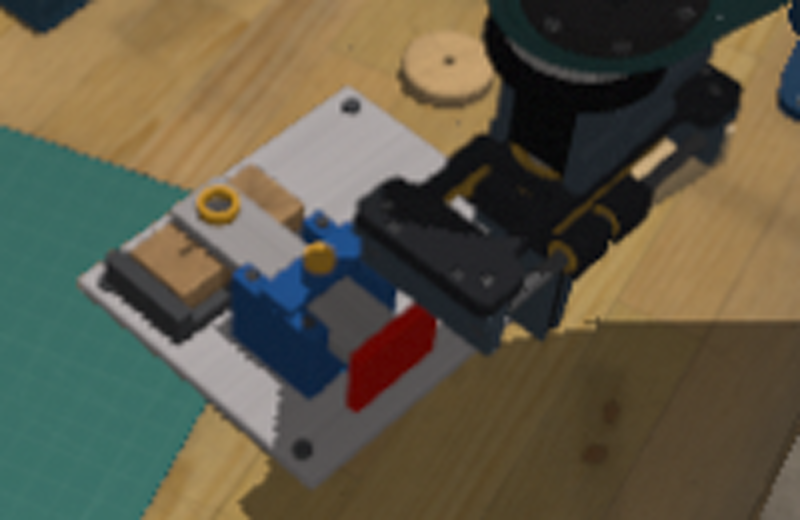

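The crop shows the slide latched in the middle, with the bush at px (218,205) over the block, the pin down and the block still against the stop. The gripper is clear of everything.

```bash
python3 -c "
from cell import *
print(finish_job())"
```

```text
the job is handed in; nothing more can be done
None
```

The job is handed in: the block is fully against the end stop, and the slide was then pushed to its hard stop and sprang back to latch at the middle position, with the bush over the block. The other objects were not touched.

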